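# Load the casting flask into the bench kiln

### The arm

A 6-joint arm with a two-finger parallel gripper is mounted at the origin on the work surface. World frame = base frame: x ahead of the robot, y to its left, z up, the work surface at z = 0. Lengths are in m, angles in degrees, forces in N, time in s.
With the tool pointing down it reaches from about 0.4 to 0.825 m from the base axis. Payload 7 kg.
Tool frame: the origin (TCP) lies between the finger pads; the fingertips stand 25 mm ahead of it and the grasp point (between the pads) lies 6 mm ahead of it; z points along the fingers, y is the line along which they close (so a half turn about z gives the same grasp; the last joint's range is limited). The gripper opens to 88 mm and grips with 3 to 60 N. Pads are 19 mm wide; open, the fingers measure 130 mm over their backs; the gripper's body (78 mm by 193 mm) begins 47 mm behind the grasp point.
Start: joints at [-54.311, 20.546, 0.682, 0, -70.136, -16.507], TCP at [0.222, -0.638, 0.252] pointing down, gripper open.
Joint ranges: [-176.03, 176.03], [-82.01, 121.73], [-58.28, 71.71], [-173.87, 95.51], [-174.79, -0.11], [-173.66, 173.66]. Speed limits (degrees/s): [136.94, 136.94, 172.46, 180, 180, 180].

### API

Orientations are given as [roll, pitch, yaw] about the fixed x, y, z axes, in that order (R = Rz(yaw) Ry(pitch) Rx(roll)).
In Python, from plant import r gives the robot as it stands.
- The arm moves only by the shell command python3 -m crank 'ROWS' [FORCE]. ROWS is JSON, a list of rows, each a list of 3 entries, a list of its own where there are three numbers: the turn, a rotation vector about the tool's x, y, z in degrees, then the shift along the tool's x, y, z in cm, then the closure, from -1 (fully open) to 1 (shut). In form: [[[wx, wy, wz], [dx, dy, dz], fingers], ...]. A call has 1 to 8 rows; each row shifts and turns the commanded pose from where the row before left it, along the tool's axes as they then stand; what a row does not reach is not made up. A row lasts 1/10 s, in which the tool goes at most 50 mm and 8.59 degrees, less where a joint would pass 70% of its speed; a pose out of reach is approached as far as the arm can. A call with a gripper value outside its range is refused whole. The fingers move at their own pace and stop on an object; FORCE is the grip in N (left out, the last holds). Time passes only in rows, so rows that do not move let the fingers close. It gives the time, the measured TCP pose, the force, the opening and the grip force at its end, in the units of the state.
- r.get_state(): the state, without advancing time (a new reading comes with each control period).
- r.capture(name): name is "scene" or "side" or "wrist"; returns a dict with "color" (384x512x3 uint8, red, green, blue), "range_z" (384x512 float32, m along the optical axis (not along the pixel's ray), 0 where there is no reading), "intrinsics" (3x3 intrinsics, pixels), "world_from_camera" (4x4, takes a point from camera to world coordinates); the wrist camera has in their place "hand_eye" (4x4, takes a point from camera to tool coordinates, whose origin is the TCP and whose axes are the flange's). Camera axes: x right, y down, z forward; pixel columns grow to the right and rows downward; lengths in m; the calibration is good to about 2 mm. A picture is of the moment at which its call begins: read the wrist's pose just before it.
- r.close_job(): hands the job in; it is judged then, once.
The state is a dict: "time_s": time; "joints": joint angles; "qd": joint speeds; "joint_torque": joint torques, N m; "tcp_pos": TCP position; "eef_rot": TCP orientation; "contact_force": force on the tool from outside, world axes, zero at the start; "moment": the same for the moment, N m; "gripper_width": finger opening in m; "gripper_force": force on a finger pad.
Only numpy, scipy, OpenCV 4.12 (cv2) and the standard library are available. Lean on these libraries where they do the work, as an engineer would, in place of code of your own. Each camera call takes 0.05 s, during which the arm holds its last target. There are 200 camera calls.

### The job

Load the kiln for burnout: pull its drop-down door fully open, stand the plaster-filled steel flask on the open door and slide it in, upright, until there are at least 20 mm of clear space between it and the door. Then push the door back up until it is fully shut, leaving the flask standing inside. Do not tip the flask over, and leave the jar, the brick and the bowl where they stand.

Things in the scene. Friction and masses are not known exactly. Their poses are not given: they have to be found in the camera images.
- kiln_sill (a point): Middle of the hinge line at the lower edge of the mouth of the kiln, a fixed grey box 260 wide, 210 deep, 262 high whose mouth faces the robot's left. 90 mm above the bench. x points level into the kiln (x = 0: its front plane), y along the hinge, z up. Mouth 190 wide, 137 high; chamber from x = 0 to 180 mm, its floor 1.5 mm below this point.
- door (a joint): Angle of the bottom-hinged door, rad: 0 shut (upright), 1.571 fully open (level, on its stop, inner face up, flush with the hinge line). Hinge = y axis of kiln_sill; swings out to the -x side. 220 wide, 155 from hinge to free edge, 18 thick; inner face in the hinge line, outer face 18 mm off it. 0.7 kg. Stiff hinge (0.9 N m friction): it stays where it is left; no latch.
- door_handle (a point): Middle of the door's handle, which moves with the door: a round dark steel bar, 12 mm diameter, parallel to the hinge, 80 long, a 12 mm post to the door at each end; 140 from the hinge along the door, axis 55 off the outer face (49 free behind it). With the door open it hangs below. The door's outer 60 mm on either side of it are bare.
- flask_mid (a point): Centre, half-way up, of the flask: an upright steel cylinder filled with white plaster, 64 diameter, 75 high, about 0.45 kg; z is its axis. The flask stands on the bench to the robot's left, some way in front of the kiln's mouth; its white top has a small dark hole in the middle.
- jar: Glass jar with a steel lid, 72 diameter, 85 high, origin at the centre of its underside; stands in a row with the flask, nearer to or farther from the robot. Leave alone.
- brick: White fire brick, 114 x 60 x 50 high, origin at the centre of its underside. Leave alone.
- bowl: Dark rubber mixing bowl, 110 diameter, 60 high, origin at the centre of its underside. Leave alone.
Mind the look-alikes: they are no part of the job. Leave any orange or yellow look-alike of the part that bears flask_mid alone.

How it is judged (in metres and radians):
On the way, in this order (a step that is already met when the one before it is completed fails the run):
1. the door is pulled fully open (value of joint door above 1.5 rad), for 0.2 s.
2. the flask stands upright on the open door or the chamber floor, let go (z of flask_mid in the frame of kiln_sill between 0.03 and 0.045 m and x of flask_mid in the frame of kiln_sill above -0.15 m and angle between flask_mid's own z axis and vertical below 0.12 rad and contact force between the fingers and flask below 0.1 N and value of joint door above 1.5 rad), for 0.1 s.
3. the flask stands upright well inside the chamber (x of flask_mid in the frame of kiln_sill above 0.047 m and z of flask_mid in the frame of kiln_sill between 0.03 and 0.045 m and angle between flask_mid's own z axis and vertical below 0.12 rad), for 0.2 s.
At the end, for the whole second after the job is handed in: The door is shut to within 0.04 rad and at rest; the flask stands upright (within 7 degrees) on the chamber floor with its near side at least 15 mm inside the kiln's front plane (all of step 3 and value of joint door below 0.04 rad and x of flask_mid in the frame of kiln_sill below 0.18 m and velocity of joint door between -0.02 and 0.02 rad/s and horizontal distance between flask_mid and kiln_sill below 0.2 m); the robot touches nothing.
It fails at once if the flask tips over (angle between flask_mid's own z axis and vertical above 0.7 rad).
It fails at once if the jar, the brick or the bowl is moved by more than 30 mm (distance of any of jar, brick, bowl from where it was at the start of the episode above 0.03 m).
It also fails if it takes over 72 s, if anything falls off the work surface, if the arm or the gripper's body presses on something with over 40 N, if the wrist force passes 120 N, or if a joint passes its speed limit or range.

## Working session

There is one attempt and no reset: what is moved stays moved. The work goes in short steps, Python scripts to look and compute and a shell command to move; the robot and the scene stay as the last step left them, time stands still between calls to the robot, and variables do not carry over. Pictures are saved under pics/ and viewed, at most 10 in all, crops included, and the job is handed in when it is done.

```bash
ls; mkdir -p pics; python3 - <<'E'
from plant import r
import cv2,numpy as np
s=r.get_state();print(s)
ims=[]
for n in("scene","side"):
    c=r.capture(n);np.savez(f"{n}0.npz",**c)
    cv2.imwrite(f"pics/{n}0.png",c["color"][:,:,::-1]);print(n,c["intrinsics"],c["world_from_camera"],(c["range_z"]>0).mean())
E
```

```text
pics
{'time_s': 0.0, 'joints': array([-5.43090885e+01,  2.05912053e+01,  6.33999336e-01, -1.97333450e-02,
       -7.01367172e+01, -1.65069662e+01]), 'qd': array([-0.02509054, -0.07193872, -0.0653227 , -0.01538396,  0.01419494,
        0.08137241]), 'joint_torque': array([ 1.23708454e-03, -5.82721031e+01,  2.93056995e+01,  6.99707955e+00,
        6.86865402e-03, -1.83443558e-04]), 'tcp_pos': array([ 0.22163366, -0.63709856,  0.25062819]), 'eef_rot': array([ 1.79904677e+02, -8.90300610e-03, -1.60822767e+02]), 'contact_force': array([ 1.45164165, -0.57664117,  0.11130089]), 'moment': array([0.03830489, 0.00359575, 0.00737359]), 'gripper_force': 0.0, 'gripper_width': 0.08754789422016016}
scene [[492.5200043    0.         251.3421884 ]
 [  0.         492.5200043  195.81239892]
 [  0.           0.           1.        ]] [[ 6.04926785e-01  5.25533784e-01 -5.98228908e-01  1.32289258e+00]
 [ 7.96280831e-01 -3.99856418e-01  4.53929162e-01 -6.62065429e-01]
 [-6.50558364e-04 -7.50952120e-01 -6.60356336e-01  1.12362660e+00]
 [ 0.00000000e+00  0.00000000e+00  0.00000000e+00  1.00000000e+00]] 0.9955698649088541
side [[491.66556636   0.         261.86113571]
 [  0.         491.66556636 182.44077159]
 [  0.           0.           1.        ]] [[-0.80312387 -0.45631006  0.38310988 -0.08237265]
 [-0.59567174  0.62889305 -0.49966859  0.71340951]
 [-0.01293134 -0.62950351 -0.77689003  1.26534444]
 [ 0.          0.          0.          1.        ]] 0.9959157307942709
```

View pics/scene0.png

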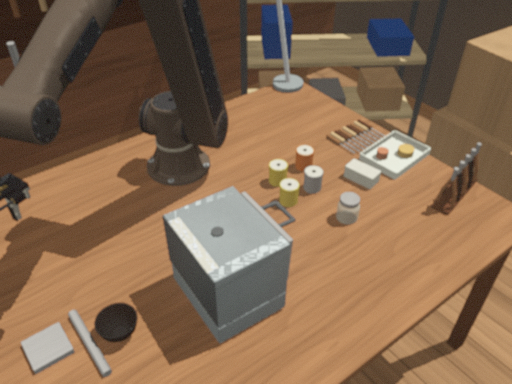

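View pics/side0.png

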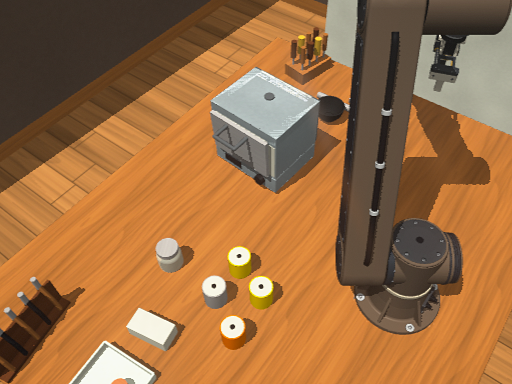

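The scene view shows the kiln from behind with its roof at about (228,235), the grey flask at (313,180), the jar at (348,208), the brick at (362,173) and the bowl at (116,322). The side view shows the door face at about (245,145), the flask at (214,291) with yellow and orange look-alikes around it, and the jar at (169,253).

```bash
cat > h.py <<'E'
import numpy as np,cv2
def cloud(c,T=None):
    K=c["intrinsics"];T=c["world_from_camera"] if T is None else T;z=c["range_z"]
    v,u=np.indices(z.shape)
    p=np.stack([(u-K[0,2])/K[0,0]*z,(v-K[1,2])/K[1,1]*z,z],-1)
    return p@T[:3,:3].T+T[:3,3]
def ray(c,u,v,h,T=None):
    K=c["intrinsics"];T=c["world_from_camera"] if T is None else T
    d=T[:3,:3]@np.array([(u-K[0,2])/K[0,0],(v-K[1,2])/K[1,1],1]);o=T[:3,3]
    return o+d*(h-o[2])/d[2]
E
python3 - <<'E'
import numpy as np,cv2
from h import *
S=np.load("side0.npz");C=np.load("scene0.npz")
for n,c in(("side",S),("scene",C)):
    P=cloud(c);z=P[...,2]
    # kiln roof
    m=((z>.25)&(z<.28)).astype(np.uint8)
    k,l,st,ce=cv2.connectedComponentsWithStats(m)
    for i in range(1,k):
        if st[i,4]>800:
            q=P[l==i];q=q[np.abs(q[:,2]-np.median(q[:,2]))<.006]
            print(n,"roof",st[i],cv2.minAreaRect(q[:,:2].astype(np.float32)),np.median(q[:,2]))
    m=((z>.03)&(z<.1)&(np.hypot(P[...,0],P[...,1])>.25)).astype(np.uint8)
    for h,a in(((.065,.085),'flaskh'),((.08,.095),'jarh'),((.042,.056),'brickh')):
        m=((z>h[0])&(z<h[1])).astype(np.uint8)
        k,l,st,ce=cv2.connectedComponentsWithStats(m)
        for i in range(1,k):
            if 60<st[i,4]<1500:
                q=P[l==i];print(n,a,ce[i].round(),st[i,4],q.mean(0).round(3),np.median(c["color"][l==i],0))
for (n,c,b) in(("side",S,(190,60,140,140)),("scene",C,(150,130,220,220))):
    x,y,w,h=b;cv2.imwrite(f"pics/{n}_crop.png",cv2.resize(c["color"][y:y+h,x:x+w,::-1],(580,580),interpolation=cv2.INTER_CUBIC))
E
```

```text
side roof [ 210   66  110   77 4327] ((0.597852349281311, -0.1945357471704483), (0.21929983794689178, 0.26298943161964417), 86.49494171142578) 0.2623671693649612
side roof [ 339  208  123   65 3027] ((0.05472123622894287, 0.03560464829206467), (0.25681188702583313, 0.14412260055541992), 27.4339656829834) 0.27701835949996656
side flaskh [291. 165.] 180 [ 0.473 -0.166  0.075] [90.  92.  90.5]
side flaskh [167. 251.] 138 [0.57  0.305 0.079] [192.5 183.5 163.5]
side flaskh [238. 257.] 397 [0.399 0.2   0.076] [248. 246. 231.]
side flaskh [213. 287.] 446 [0.396 0.312 0.075] [248. 246. 230.]
side flaskh [260. 287.] 448 [0.294 0.238 0.075] [248. 246. 230.]
side flaskh [405. 300.] 341 [-0.032  0.045  0.075] [78. 65. 52.]
side flaskh [ 32. 316.] 89 [0.719 0.65  0.075] [54. 31. 18.]
side flaskh [232. 327.] 515 [0.286 0.37  0.076] [248. 245. 230.]
side flaskh [ 17. 332.] 69 [0.714 0.7   0.075] [52. 30. 17.]
side flaskh [  4. 353.] 99 [0.697 0.751 0.075] [52. 30. 17.]
side jarh [293. 161.] 116 [ 0.471 -0.175  0.088] [84. 86. 84.]
side jarh [166. 248.] 351 [0.576 0.3   0.086] [214. 206. 196.]
side
[... 1678 characters left out ...]
] 200 [0.579 0.295 0.084] [191. 187. 181.]
scene jarh [251. 308.] 217 [ 0.727 -0.209  0.088] [91. 93. 91.]
scene brickh [484.  11.] 151 [-0.129  2.119  0.049] [68. 58. 50.]
scene brickh [484.  99.] 198 [0.448 1.242 0.049] [113.  90.  64.]
scene brickh [177. 164.] 169 [ 0.053 -0.032  0.049] [66. 56. 47.]
scene brickh [363. 169.] 372 [0.471 0.478 0.048] [226. 223. 209.]
scene brickh [313. 181.] 62 [0.416 0.292 0.049] [109. 104.  97.]
scene brickh [348. 211.] 90 [0.595 0.278 0.05 ] [157.5 141.  119. ]
scene brickh [231. 312.] 334 [ 0.68  -0.242  0.049] [93. 95. 92.]
scene brickh [113. 312.] 216 [ 0.497 -0.486  0.049] [49. 40. 35.]
scene brickh [121. 335.] 71 [ 0.573 -0.501  0.05 ] [43. 35. 30.]
```

View pics/side_crop.png

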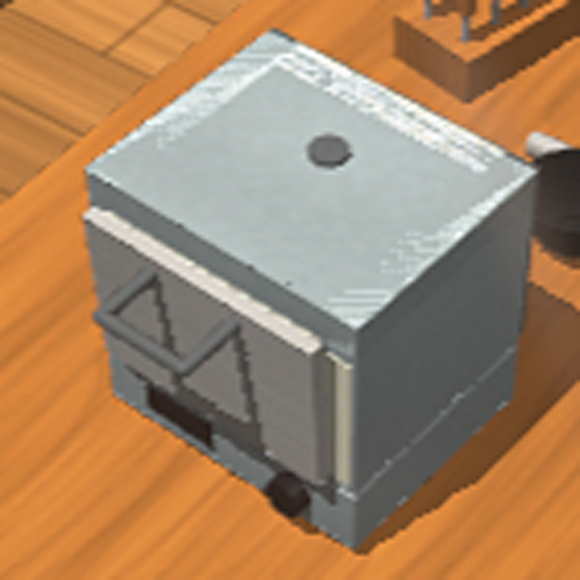

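The crop shows the door shut, or nearly so. The U-shaped handle stands off its upper left half, from about (105,320) to (235,330) in the crop, and the kiln's control panel is below it. Next I'll fit the kiln frame, the handle and the flask.

```bash
python3 - <<'E'
import numpy as np,cv2
from h import *
S=np.load("side0.npz");C=np.load("scene0.npz")
P=cloud(S).reshape(-1,3);Q=cloud(C).reshape(-1,3)
# roof outline both views
R=np.vstack([p[(abs(p[:,2]-.262)<.004)&(np.hypot(p[:,0]-.597,p[:,1]+.195)<.2)] for p in(P,Q)])
b=cv2.minAreaRect(R[:,:2].astype(np.float32));print(b)
# front lower panel plane
for lo,hi in((.015,.07),(.1,.235)):
    m=(P[:,2]>lo)&(P[:,2]<hi)&(P[:,0]>.48)&(P[:,0]<.73)&(abs(P[:,1]+.085)<.03)
    q=P[m];w=np.ones(len(q),bool)
    for _ in range(8):
        a,*_r=np.linalg.lstsq(np.c_[q[w,0]-.6,q[w,2]-.09,np.ones(w.sum())],q[w,1],rcond=None)
        e=q[:,1]-np.c_[q[:,0]-.6,q[:,2]-.09,np.ones(len(q))]@a;w=abs(e)<.004
    print("plane y=a(x-.6)+b(z-.09)+c",a,w.sum(),"yawdeg",np.degrees(np.arctan(a[0])),"tiltdeg",np.degrees(np.arctan(a[1])))
m=(P[:,2]>.12)&(P[:,2]<.26)&(P[:,1]>-.05)&(P[:,1]<.06)&(P[:,0]>.45)&(P[:,0]<.75)
h=P[m];print("handle n",len(h));b=h[h[:,1]>h[:,1].max()-.02]
print(h.min(0),h.max(0));print("bar",b.mean(0),b.min(0),b.max(0))
for n,c,uv in(("side",S,(213,287)),("scene",C,(314,172))):
    img=c["color"].astype(int);PP=cloud(c)
    m=(np.hypot(PP[...,0]-.398,PP[...,1]-.309)<.06)&(img.min(2)>170)
    u=np.argwhere(m)[:,::-1].astype(np.float32);e=cv2.fitEllipse(cv2.convexHull(u));print(n,"flask top",len(u),e[0],ray(c,*e[0],.075),np.median(PP[m],0))
E
```

```text
((0.5985233783721924, -0.19473481178283691), (0.21960750222206116, 0.26434725522994995), 86.50784301757812)
plane y=a(x-.6)+b(z-.09)+c [-0.06143805  0.01764827 -0.08776134] 464 yawdeg -3.51572178072796 tiltdeg 1.0110666811590872
plane y=a(x-.6)+b(z-.09)+c [-0.06440816  0.04751051 -0.07093603] 1227 yawdeg -3.6852255033448107 tiltdeg 2.7201060012330776
handle n 204
[ 0.56146704 -0.04992442  0.22220345] [ 6.53921841e-01 -4.36772370e-04  2.38910729e-01]
bar [ 0.60386952 -0.00842383  0.23111882] [ 0.56329057 -0.02018432  0.22220345] [ 6.53892129e-01 -4.36772370e-04  2.37564625e-01]
side flask top 364 (213.1700897216797, 285.87530517578125) [0.39826445 0.30916502 0.075     ] [0.39783693 0.30961354 0.07603851]
scene flask top 154 (313.4437561035156, 170.986083984375) [0.39914218 0.30554902 0.075     ] [0.39839218 0.30635272 0.07386478]
```

```bash
cat > to.py <<'E'
import sys,numpy as np
from scipy.spatial.transform import Rotation as R
from plant import r
o=np.array([.606,-.0885,.09]);X=np.array([-.0627,-.998,0]);Y=np.array([.998,-.0627,0]);Z=np.array([0,0,1.])
def W(x,y,z): return o+X*x+Y*y+Z*z
if __name__=="__main__":
    # args: k|w x y z(mm) [rpy]; k = kiln frame; gives TCP delta in tool axes cm and rotvec
    s=r.get_state();p=np.array(s["tcp_pos"]);A=R.from_euler("xyz",s["eef_rot"],degrees=True)
    v=np.array(list(map(float,sys.argv[2:5])))/1000
    t=W(*v) if sys.argv[1]=="k" else v
    B=R.from_euler("xyz",list(map(float,sys.argv[5:8])),degrees=True) if len(sys.argv)>5 else A
    d=p-o
    print("kiln now mm",(1000*np.array([d@X,d@Y,d@Z])).round(1),"joints",np.round(s["joints"],1))
    print("rpy",np.round(s["eef_rot"],1),"F",np.round(s["contact_force"],1),"w",s["gripper_width"],s["gripper_force"])
    print("shift first cm",(A.inv().apply(t-p)*100).round(2),"rotvec",(A.inv()*B).as_rotvec(degrees=True).round(1),"shift after turn cm",(B.inv().apply(t-p)*100).round(2))
E
python3 -m crank '[[[0,0,-8.4],[0,0,-1.4],1],[[0,0,-8.4],[0,0,-1.4],1],[[0,0,-8.4],[0,0,-1.4],1],[[0,0,-8.4],[0,0,-1.4],1],[[0,0,-8.4],[0,0,-1.4],1],[[0,0,-8.4],[0,0,-1.4],1],[[0,0,-8.4],[0,0,-1.4],1],[[0,0,-8.4],[0,0,-1.4],1]]' 20
python3 to.py k -47 0 260 180 0 -93.6
```

```text
time_s: 0.9
tcp_pos: [0.2217, -0.6373, 0.3636]
eef_rot: [180.0, 0.1, -93.3]
contact_force: [0.6, -0.7, -0.0]
gripper_width: 0.0293
gripper_force: 0.0
kiln now mm [ 571.8 -349.1  273.6] joints [-54.3  18.1  11.4  -0.  -83.4  51. ]
rpy [ 1.80e+02  1.00e-01 -9.33e+01] F [ 0.6 -0.7 -0. ] w 0.02931282797755282 0.0
shift first cm [-61.68 -35.26   1.4 ] rotvec [0.  0.1 0.3] shift after turn cm [-61.88 -34.91   1.36]
```

```bash
python3 -m crank '[[[0,0,0],[-4,-2.3,0],1],[[0,0,0],[-4,-2.3,0],1],[[0,0,0],[-4,-2.3,0],1],[[0,0,0],[-4,-2.3,0],1],[[0,0,0],[-4,-2.3,0],1],[[0,0,0],[-4,-2.3,0],1],[[0,0,0],[-4,-2.3,0],1],[[0,0,0],[-4,-2.3,0],1]]'
python3 -m crank '[[[0,0,0],[-4,-2.3,0],1],[[0,0,0],[-4,-2.3,0],1],[[0,0,0],[-4,-2.3,0],1],[[0,0,0],[-4,-2.3,0],1],[[0,0,0],[-4,-2.3,0],1],[[0,0,0],[-4,-2.3,0],1],[[0,0,0],[-4,-2.3,0],1],[[0,0,0],[0,0,0],1]]'
python3 to.py k -47 0 240 180 0 -93.6
python3 - <<'E'
from plant import r
import cv2
cv2.imwrite("pics/side1.png",cv2.resize(r.capture("side")["color"][40:220,170:410,::-1],(720,540),interpolation=cv2.INTER_CUBIC))
cv2.imwrite("pics/wrist1.png",r.capture("wrist")["color"][:,:,::-1])
E
```

```text
time_s: 1.7
tcp_pos: [0.4261, -0.3279, 0.3634]
eef_rot: [180.0, 0.0, -93.6]
contact_force: [0.6, -0.9, 0.6]
gripper_width: 0.0008
gripper_force: 0.0
time_s: 2.5
tcp_pos: [0.606, -0.0563, 0.3616]
eef_rot: [179.9, 0.0, -93.4]
contact_force: [-0.2, 0.1, -0.4]
gripper_width: 0.0011
gripper_force: 0.0
kiln now mm [-32.1  -2.  271.6] joints [ 13.   11.6   2.5  -0.  -81.  -16.4]
rpy [179.9   0.  -93.4] F [-0.2  0.1 -0.4] w 0.0010983436504624635 0.0
shift first cm [-1.49 -0.22  3.16] rotvec [0.1 0.  0.2] shift after turn cm [-1.49 -0.2   3.16]
```

View pics/wrist1.png

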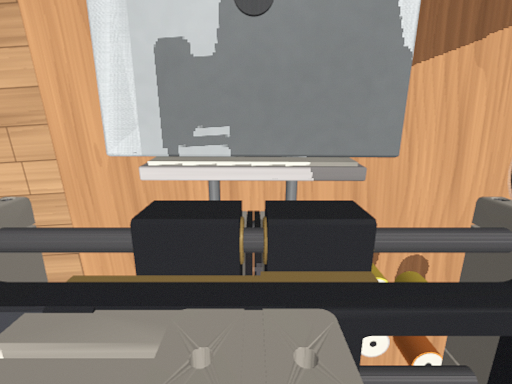

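The wrist view looks down on the kiln. The door's top edge is at row 170, the handle posts are at columns 214 and 292, and the closed fingers are centred between them at column 254. I'll go down behind the bar.

```bash
python3 -m crank '[[[0,0,0],[-1.4,-0.2,0],1],[[0,0,0],[0,0,2],1],[[0,0,0],[0,0,3],1],[[0,0,0],[0,0,3],1],[[0,0,0],[0,0,3],1],[[0,0,0],[0,0,1.4],1],[[0,0,0],[0,0,0],1]]'
python3 to.py k -61 0 148 180 0 -93.6
```

```text
time_s: 3.3
tcp_pos: [0.6056, -0.0472, 0.238]
eef_rot: [179.8, -0.0, -93.7]
contact_force: [0.2, -0.7, 0.1]
gripper_width: 0.0002
gripper_force: 0.0
kiln now mm [-41.2  -3.  148. ] joints [ 13.9  14.9  -9.2  -0.  -66.1 -17.6]
rpy [179.8  -0.  -93.7] F [ 0.2 -0.7  0.1] w 0.0001605496953377279 0.0
shift first cm [-1.98 -0.29 -0.  ] rotvec [ 0.2 -0.  -0.1] shift after turn cm [-1.98 -0.3  -0.  ]
```

```bash
python3 -m crank '[[[0,0,0],[-1.5,0,0.1],1],[[0,0,0],[-1.2,0,0.4],1],[[0,0,0],[-1.3,0,0.6],1],[[0,0,0],[-1,0,0.9],1],[[0,0,0],[-1,0,0.9],1],[[0,0,0],[-0.9,0,1],1],[[0,0,0],[-0.9,0,1.1],1],[[0,0,0],[0,0,0],1]]'
python3 to.py k -118 0 99 180 0 -93.6
python3 - <<'E'
from plant import r
import cv2
cv2.imwrite("pics/side2.png",cv2.resize(r.capture("side")["color"][40:220,170:410,::-1],(720,540),interpolation=cv2.INTER_CUBIC))
E
```

```text
time_s: 4.1
tcp_pos: [0.6111, 0.029, 0.188]
eef_rot: [179.8, -0.3, -93.6]
contact_force: [4.0, -15.0, -11.4]
gripper_width: 0.0003
gripper_force: 7.1
kiln now mm [-117.6   -2.3   98. ] joints [ 21.1  17.5 -12.6   0.2 -60.2 -24.9]
rpy [179.8  -0.3 -93.6] F [  4.  -15.  -11.4] w 0.0002594126633125595 7.093178853392601
shift first cm [-0.04 -0.23 -0.1 ] rotvec [ 0.2 -0.3 -0. ] shift after turn cm [-0.04 -0.23 -0.1 ]
```

View pics/side2.png

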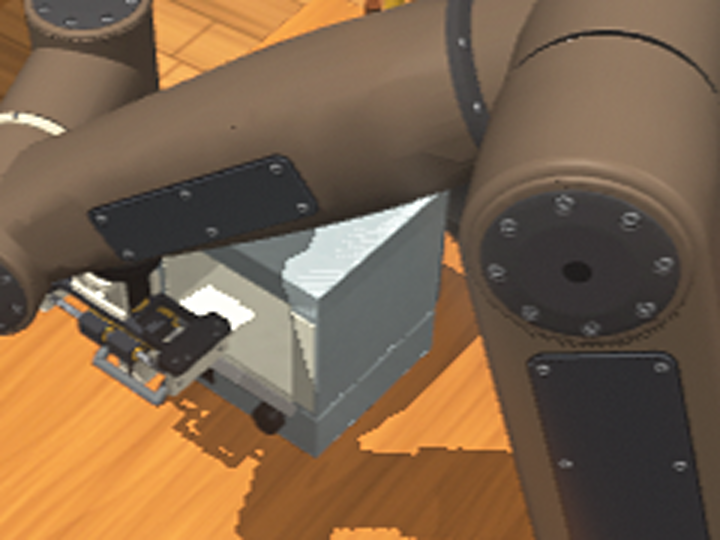

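The door now stands about 30° open, with the fingers at about (180,340) still hooked behind the bar. I'll lift out and push from the inside.

```bash
python3 -m crank '[[[0,0,0],[0.4,0,-0.5],1],[[0,0,0],[0,0,-3],1],[[0,0,0],[0,0,-3],1],[[0,0,0],[0,0,-3],1],[[0,0,0],[2,0,-1],1],[[0,0,0],[3,0,0],1],[[0,0,0],[2,0,0],1],[[0,0,0],[0,0,0],1]]'
python3 to.py k -42 0 140 180 0 -93.6
python3 - <<'E'
import sys;sys.path.insert(0,".")
from plant import r
from h import *
from to import o,X,Y
from scipy.spatial.transform import Rotation as R
s=r.get_state();c=r.capture("wrist")
A=np.eye(4);A[:3,:3]=R.from_euler("xyz",s["eef_rot"],degrees=True).as_matrix();A[:3,3]=s["tcp_pos"]
P=cloud(c,A@c["hand_eye"]).reshape(-1,3)[c["range_z"].ravel()>.12]-o
k=np.c_[P@X,P@Y,P[:,2]]*1000
m=(abs(k[:,1])>60)&(abs(k[:,1])<105)&(k[:,0]<-8)&(k[:,0]>-160)&(k[:,2]>-20)&(k[:,2]<170)
q=k[m];print(len(q),q.min(0),q.max(0))
for a in range(-150,0,10):
    w=q[(q[:,0]>=a)&(q[:,0]<a+10)]
    if len(w)>5:print(a,len(w),np.percentile(w[:,2],[5,50,95]).round())
E
```

```text
time_s: 4.95
tcp_pos: [0.6074, -0.0437, 0.2967]
eef_rot: [-179.8, 0.0, -93.7]
contact_force: [-0.3, -0.4, 0.8]
gripper_width: 0.0006
gripper_force: 0.0
kiln now mm [-44.8  -1.4 206.7] joints [ 14.3  12.8  -4.2   0.  -72.8 -18. ]
rpy [-179.8    0.   -93.7] F [-0.3 -0.4  0.8] w 0.0005892286748747536 0.0
shift first cm [ 0.29 -0.12  6.67] rotvec [-0.2  0.  -0.1] shift after turn cm [ 0.28 -0.14  6.67]
4211 [ -63.54145332 -104.99290888   17.84108272] [-13.94186376 104.99199443  99.685402  ]
-70 12 [90. 95. 99.]
-60 892 [80. 86. 91.]
-50 1081 [65. 73. 80.]
-40 938 [49. 57. 64.]
-30 832 [33. 41. 48.]
-20 456 [24. 28. 33.]
```

```bash
python3 -m crank '[[[0,0,0],[0,0,3],1],[[0,0,0],[0,0,3.2],1],[[0,0,0],[-1.4,0,1],1],[[0,0,0],[-1.5,0,1],1],[[0,0,0],[-0.8,0,0.8],1],[[0,0,0],[-0.8,0,0.8],1],[[0,0,0],[-0.7,0,0.9],1],[[0,0,0],[-0.6,0,1],1]]'
python3 to.py k -103 0 90 180 0 -93.6
python3 -m crank '[[[0,0,0],[-0.5,0,1],1],[[0,0,0],[-0.5,0,1],1],[[0,0,0],[-0.3,0,1.1],1],[[0,0,0],[-0.3,0,1.1],1],[[0,0,0],[-0.1,0,1.2],1],[[0,0,0],[-0.1,0,1.2],1],[[0,0,0],[0,0,0],1]]'
python3 to.py k -121 0 22 180 0 -93.6
```

```text
time_s: 5.8
tcp_pos: [0.6111, 0.0162, 0.1783]
eef_rot: [-179.9, -0.0, -93.6]
contact_force: [-1.6, -4.5, 3.4]
gripper_width: 0.0001
gripper_force: 1.9
kiln now mm [-104.8   -1.4   88.3] joints [ 19.8  17.8 -13.5   0.  -58.7 -23.4]
rpy [-179.9   -0.   -93.6] F [-1.6 -4.5  3.4] w 0.00014424776869891682 1.9340847339481115
shift first cm [ 0.18 -0.14 -0.17] rotvec [-0.1 -0.   0. ] shift after turn cm [ 0.18 -0.14 -0.17]
time_s: 6.5
tcp_pos: [0.6123, 0.0332, 0.1151]
eef_rot: [-179.9, -0.0, -93.5]
contact_force: [-13.6, -1.1, 34.5]
gripper_width: 0.0002
gripper_force: 17.4
kiln now mm [-121.8   -1.3   25.1] joints [ 21.4  21.5 -17.4   0.1 -51.1 -25. ]
rpy [-179.9   -0.   -93.5] F [-13.6  -1.1  34.5] w 0.00016622282588565782 17.365721297683194
shift first cm [ 0.08 -0.13  0.31] rotvec [-0.1 -0.   0.1] shift after turn cm [ 0.09 -0.13  0.31]
```

```bash
python3 -m crank '[[[0,0,0],[0,0,0],1],[[0,0,0],[0,0,0],1],[[0,0,0],[0,0,-4],1],[[0,0,0],[0,0,-4],0],[[0,0,0],[0,0,-2],-1],[[0,0,0],[-3.7,3.3,0],-1],[[0,0,0],[-3.7,3.3,0],-1],[[0,0,0],[-3.7,3.3,0],-1]]'
python3 -m crank '[[[0,0,0],[-3.7,3.3,0],-1],[[0,0,0],[-3.7,3.3,0],-1],[[0,0,0],[-3.7,3.3,0],-1],[[0,0,0],[-3.7,3.3,0],-1],[[0,0,0],[0,0,0],-1]]'
python3 to.py w 398.5 307.5 200 180 0 -93.6
python3 - <<'E'
import sys;sys.path.insert(0,".")
from plant import r
from h import *
from to import o,X,Y
from scipy.spatial.transform import Rotation as R
s=r.get_state();c=r.capture("wrist")
A=np.eye(4);A[:3,:3]=R.from_euler("xyz",s["eef_rot"],degrees=True).as_matrix();A[:3,3]=s["tcp_pos"]
T=A@c["hand_eye"];P=cloud(c,T)
cv2.imwrite("pics/wrist2.png",c["color"][:,:,::-1])
m=(abs(P[...,2]-.075)<.008)&(c["range_z"]>.12)
k,l,st,ce=cv2.connectedComponentsWithStats(m.astype(np.uint8))
for i in range(1,k):
    if st[i,4]>300: q=P[l==i];print(st[i],ce[i].round(),cv2.minEnclosingCircle(q[:,:2].astype(np.float32)),np.median(q,0).round(3))
c=r.capture("side");P=(cloud(c).reshape(-1,3)-o);k=np.c_[P@X,P@Y,P[:,2]]*1000
m=(abs(k[:,1])<105)&(k[:,0]<-20)&(k[:,0]>-150)&(k[:,2]>-15)&(k[:,2]<30);q=k[m]
print("door",len(q),np.polyfit(q[:,0],q[:,2],1),np.median(q[:,2]))
E
```

```text
time_s: 7.3
tcp_pos: [0.519, 0.1514, 0.2106]
eef_rot: [180.0, 0.1, -93.7]
contact_force: [0.9, 1.3, -0.3]
gripper_width: 0.0352
gripper_force: 0.0
time_s: 7.8
tcp_pos: [0.3948, 0.3106, 0.211]
eef_rot: [180.0, 0.1, -93.3]
contact_force: [0.4, -0.7, 0.3]
gripper_width: 0.0751
gripper_force: 0.0
kiln now mm [-385.1 -235.8  121. ] joints [ 60.6   6.  -24.1  -0.1 -59.8 -63.9]
rpy [ 1.80e+02  1.00e-01 -9.33e+01] F [ 0.4 -0.7  0.3] w 0.0750580744647983 0.0
shift first cm [ 0.29 -0.39  1.1 ] rotvec [0.  0.1 0.3] shift after turn cm [ 0.29 -0.39  1.1 ]
[ 209   27   68   74 3918] [242.  63.] ((0.4007067382335663, 0.19677011668682098), 0.032105300575494766) [0.401 0.196 0.075]
[ 319   66   68   69 3639] [353. 100.] ((0.2957850992679596, 0.23519529402256012), 0.03241419792175293) [0.297 0.235 0.075]
[ 71 150  41  50 417] [100. 171.] ((0.5681518316268921, 0.2936553955078125), 0.02943788841366768) [0.55  0.288 0.076]
[ 222  150   61   60 2877] [252. 179.] ((0.3981635868549347, 0.3086504340171814), 0.032021861523389816) [0.398 0.307 0.075]
[332 198  40  29 734] [356. 211.] ((0.29113858938217163, 0.3514726459980011), 0.02166689559817314) [0.288 0.347 0.074]
door 1179 [-0.00414986  0.43221797] 0.6777075169469293
```

View pics/wrist2.png

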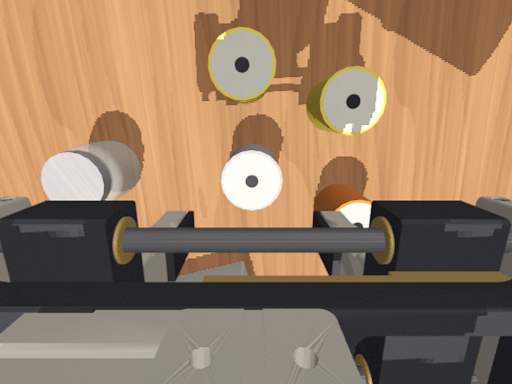

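The wrist view shows the white flask top at (252,179), grey-sided. The yellow look-alikes are at (242,63) and (353,100), the orange one is at (356,211), and the jar is at (75,180). The door is level (0.2° off). I'll take the flask.

```bash
python3 -m crank '[[[0,0,-0.3],[0.2,-0.33,0],-1],[[0,0,0],[0,0,3.5],-1],[[0,0,0],[0,0,3.5],-1],[[0,0,0],[0,0,3.5],-1],[[0,0,0],[0,0,3],-1],[[0,0,0],[0,0,1.9],-1],[[0,0,0],[0,0,0],-1],[[0,0,0],[0,0,0],0.2]]' 30
python3 to.py w 398 308.5 56 180 0 -93.6
python3 -m crank '[[[0,0,0],[0,0,0],1],[[0,0,0],[0,0,0],1],[[0,0,0],[0,0,0],1],[[0,0,0],[0,0,0],1],[[0,0,0],[0,0,0],1],[[0,0,0],[0,0,-1],1],[[0,0,0],[0,0,-2],1]]' 30
python3 to.py k -90 0 150 180 0 -93.6
```

```text
time_s: 8.7
tcp_pos: [0.4017, 0.3032, 0.0576]
eef_rot: [180.0, -0.0, -93.4]
contact_force: [-0.2, 0.9, -0.3]
gripper_width: 0.0836
gripper_force: 0.0
kiln now mm [-378.1 -228.4  -32.4] joints [ 59.4  17.1 -34.4   0.  -38.5 -62.9]
rpy [180.   -0.  -93.4] F [-0.2  0.9 -0.3] w 0.08357336234155227 0.0
shift first cm [-0.51  0.41  0.16] rotvec [ 0.  -0.   0.2] shift after turn cm [-0.51  0.41  0.16]
time_s: 9.4
tcp_pos: [0.4001, 0.3031, 0.0874]
eef_rot: [179.9, -0.1, -93.3]
contact_force: [-0.4, 0.1, -4.7]
gripper_width: 0.063
gripper_force: 30.0
kiln now mm [-377.9 -230.1   -2.6] joints [ 59.6  14.5 -32.8  -0.  -42.8 -62.9]
rpy [ 1.799e+02 -1.000e-01 -9.330e+01] F [-0.4  0.1 -4.7] w 0.06302311229081548 29.99807464890182
shift first cm [ 28.93 -22.85 -15.23] rotvec [ 0.1 -0.1  0.3] shift after turn cm [ 28.79 -23.01 -15.26]
```

```bash
python3 -m crank '[[[0,0,0],[0,0,-3],1],[[0,0,0],[0,0,-4],1],[[0,0,0],[0,0,-4],1],[[0,0,0],[0,0,-3],1],[[0,0,0],[2,-1.5,0],1],[[0,0,0],[3,-2.4,0],1],[[0,0,0],[3,-2.4,0],1],[[0,0,0],[3,-2.4,0],1]]'
python3 -m crank '[[[0,0,0],[3,-2.4,0],1],[[0,0,0],[3,-2.4,0],1],[[0,0,0],[3,-2.4,0],1],[[0,0,0],[3,-2.4,0],1],[[0,0,0],[3,-2.4,0],1],[[0,0,0],[2,-1.6,0],1],[[0,0,0],[0,0,0],1]]'
python3 to.py k -90 0 58 180 0 -93.6
```

```text
time_s: 10.2
tcp_pos: [0.4815, 0.1879, 0.2286]
eef_rot: [-180.0, 0.1, -93.3]
contact_force: [1.4, 0.5, -5.9]
gripper_width: 0.0632
gripper_force: 30.0
time_s: 10.9
tcp_pos: [0.6082, 0.0088, 0.2276]
eef_rot: [180.0, -0.0, -93.5]
contact_force: [-0.8, -0.4, -5.5]
gripper_width: 0.0631
gripper_force: 30.0
kiln now mm [-97.2  -3.9 137.6] joints [ 19.2  15.3 -10.1   0.  -64.7 -22.7]
rpy [180.   -0.  -93.5] F [-0.8 -0.4 -5.5] w 0.06311718639945346 29.99772902112454
shift first cm [ 0.72 -0.39  7.96] rotvec [ 0.  -0.   0.1] shift after turn cm [ 0.72 -0.39  7.96]
```

```bash
python3 -m crank '[[[0,0,0],[1.5,-0.4,0],1],[[0,0,0],[0,0,3],1],[[0,0,0],[0,0,2.5],1],[[0,0,0],[0,0,1.5],1],[[0,0,0],[0,0,0.5],1],[[0,0,0],[0,0,0],1]]'
python3 to.py k -82 0 58 180 0 -93.6
```

```text
time_s: 11.5
tcp_pos: [0.61, -0.0036, 0.1525]
eef_rot: [179.9, -0.0, -93.3]
contact_force: [0.1, -0.0, -4.5]
gripper_width: 0.0633
gripper_force: 30.0
kiln now mm [-85.   -1.4  62.5] joints [ 18.   19.1 -15.3   0.  -55.7 -21.3]
rpy [179.9  -0.  -93.3] F [ 0.1 -0.  -4.5] w 0.06332651227329429 29.99829704873264
shift first cm [ 0.3  -0.14  0.45] rotvec [ 0.1 -0.   0.3] shift after turn cm [ 0.3  -0.14  0.45]
```

```bash
python3 -m crank '[[[0,0,0],[0,0,0.25],1],[[0,0,0],[0,0,0.15],1],[[0,0,0],[0,0,0],1]]'
python3 to.py k -82 0 58 180 0 -93.6
```

```text
time_s: 11.8
tcp_pos: [0.6106, -0.0034, 0.1492]
eef_rot: [-180.0, 0.0, -93.3]
contact_force: [-0.2, 0.8, -6.1]
gripper_width: 0.0629
gripper_force: 30.0
kiln now mm [-85.2  -0.8  59.2] joints [ 18.   19.3 -15.5  -0.  -55.2 -21.3]
rpy [-180.     0.   -93.3] F [-0.2  0.8 -6.1] w 0.0628569801757861 29.998321146704257
shift first cm [ 0.32 -0.08  0.12] rotvec [-0.   0.   0.3] shift after turn cm [ 0.32 -0.08  0.12]
```

```bash
python3 -m crank '[[[0,0,0],[0,0,0.12],1],[[0,0,0],[0,0,0],1]]'
python3 -m crank '[[[0,0,0],[0,0,0.08],1],[[0,0,0],[0,0,0],1]]'

```

```text
time_s: 12.0
tcp_pos: [0.6107, -0.0035, 0.1486]
eef_rot: [-179.9, 0.0, -93.3]
contact_force: [-3.6, 0.9, 3.5]
gripper_width: 0.063
gripper_force: 30.0
time_s: 12.2
tcp_pos: [0.6107, -0.0035, 0.1486]
eef_rot: [-179.9, 0.0, -93.3]
contact_force: [-5.6, 1.5, 10.1]
gripper_width: 0.0629
gripper_force: 30.0
```

```bash
python3 -m crank '[[[0,0,0],[0,0,0],-1],[[0,0,0],[0,0,0],-1],[[0,0,0],[0,0,0],-1],[[0,0,0],[0,0,0],-1],[[0,0,0],[0,0,-3],-1],[[0,0,0],[0,0,-4],-1],[[0,0,0],[0,0,-4],-1],[[0,0,0],[0,0,0],-1]]'
python3 -m crank '[[[0,0,0],[-4,0,0],-1],[[0,0,0],[-4,0,0],0],[[0,0,0],[-4,0,0],0],[[0,0,0],[-2,0,0],0],[[0,8.5,0],[0,0,0],0],[[0,8.5,0],[0,0,0],0],[[0,8.5,0],[0,0,0],0],[[0,8.5,0],[0,0,0],0]]'
python3 -m crank '[[[0,8.5,0],[0,0,0],0],[[0,8.5,0],[0,0,0],0],[[0,8.5,0],[0,0,0],0],[[0,0,0],[0,0,0],0]]'
python3 to.py k -200 0 70
python3 - <<'E'
import sys;sys.path.insert(0,".")
from plant import r
from h import *
from to import o,X,Y
c=r.capture("side")
cv2.imwrite("pics/side3.png",c["color"][:,:,::-1])
q=cloud(c).reshape(-1,3)-o;k=np.c_[q@X,q@Y,q[:,2]]*1000
m=(abs(k[:,2]-75)<6)&(abs(k[:,1])<60)&(k[:,0]<-5)&(k[:,0]>-150);w=k[m]
print(len(w),cv2.minEnclosingCircle(w[:,:2].astype(np.float32)),np.median(w,0))
E
```

```text
time_s: 13.0
tcp_pos: [0.6133, -0.0035, 0.263]
eef_rot: [-179.4, 0.1, -93.3]
contact_force: [0.6, 0.5, 0.5]
gripper_width: 0.0875
gripper_force: 0.0
time_s: 13.8
tcp_pos: [0.619, 0.1367, 0.2575]
eef_rot: [-179.8, -34.3, -93.4]
contact_force: [0.5, 0.0, 0.1]
gripper_width: 0.0445
gripper_force: 0.0
time_s: 14.2
tcp_pos: [0.6177, 0.137, 0.2516]
eef_rot: [179.2, -60.2, -92.5]
contact_force: [0.1, -0.3, -1.0]
gripper_width: 0.0438
gripper_force: 0.0
kiln now mm [-225.8   -2.4  161.6] joints [ 46.7  36.4  -9.1  34.1 -96.4 -62.7]
rpy [179.2 -60.2 -92.5] F [ 0.1 -0.3 -1. ] w 0.043791315716058744 0.0
shift first cm [-6.66 -0.29  6.8 ] rotvec [0. 0. 0.] shift after turn cm [-6.66 -0.29  6.8 ]
0 ((0.0, 0.0), 0.0) [nan nan nan]
  return _methods._mean(a, axis=axis, dtype=dtype,
  ret = um.true_divide(
```

View pics/side3.png

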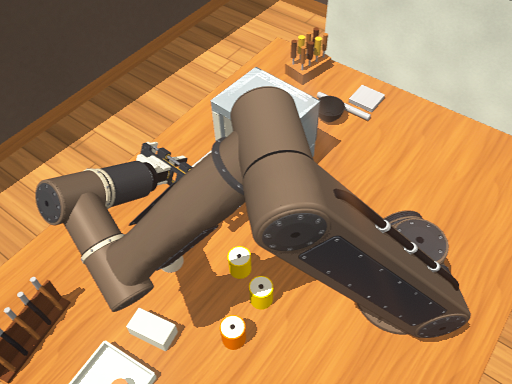

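The side view shows the tool tilted towards the kiln at (165,165). The forearm hides the flask and the open door, so I'll check the flask with the wrist camera's depth.

```bash
cat > wf.py <<'E'
from plant import r
from h import *
from to import o,X,Y
from scipy.spatial.transform import Rotation as R
s=r.get_state();c=r.capture("wrist")
A=np.eye(4);A[:3,:3]=R.from_euler("xyz",s["eef_rot"],degrees=True).as_matrix();A[:3,3]=s["tcp_pos"]
P=cloud(c,A@c["hand_eye"])-o;k=np.stack([P@X,P@Y,P[...,2]],-1)*1000
ok=(c["range_z"]>.1)
m=ok&(abs(k[...,2]-74)<7)&(abs(k[...,1])<70)&(k[...,0]>-150)&(k[...,0]<170)&(c["color"].min(2)>90)
n,l,st,ce=cv2.connectedComponentsWithStats(m.astype(np.uint8))
for i in range(1,n):
    if st[i,4]>150: w=k[l==i];print("top",st[i],cv2.minEnclosingCircle(w[:,:2].astype(np.float32)),np.median(w,0).round(1))
m=ok&(k[...,2]>15)&(k[...,2]<65)&(abs(k[...,1])<70)&(k[...,0]>-150)&(k[...,0]<150);w=k[m]
if len(w):print("wall",len(w),np.percentile(w,[2,50,98],axis=0).round(1).tolist())
import sys
if len(sys.argv)>1:cv2.imwrite(f"pics/{sys.argv[1]}.png",c["color"][:,:,::-1])
E
python3 wf.py wrist3
```

```text
top [ 225  166   56   44 1853] ((-90.23139190673828, 0.9131836295127869), 32.64744567871094) [-97.3   0.9  74.9]
wall 954 [[-122.2, -28.4, 22.3], [-117.3, 1.6, 48.5], [-99.9, 30.6, 64.4]]
```

View pics/wrist3.png

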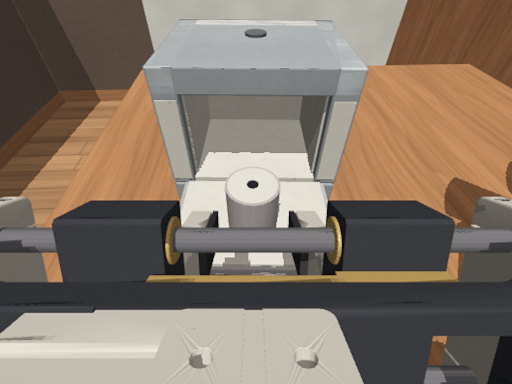

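The wrist view shows the flask upright at (252,185) on the open door, centred in front of an empty chamber. I'll narrow the fingers and push it in.

```bash
python3 to.py k -190 1 41 180 -60 -93.6
```

```text
kiln now mm [-225.3   -1.6  164.8] joints [ 46.5  36.   -9.   33.9 -96.2 -62.6]
rpy [179.7 -59.5 -93.1] F [-0.9 -0.2  0.5] w 0.04399801274461466 0.0
shift first cm [-8.88 -0.27  9.33] rotvec [-0.2  0.5  0.3] shift after turn cm [-8.96 -0.26  9.25]
```

```bash
python3 -m crank '[[[0,0.5,0],[-1.5,-0.05,1.55],0.45],[[0,0,0],[-1.5,-0.05,1.55],0.45],[[0,0,0],[-1.5,-0.05,1.55],0.45],[[0,0,0],[-1.5,-0.05,1.55],0.45],[[0,0,0],[-1.5,-0.05,1.55],0.45],[[0,0,0],[-1.5,-0.05,1.55],0.45],[[0,0,0],[0,0,0],0.45]]'
python3 to.py k -150 1 41 180 -60 -93.6;python3 wf.py
```

```text
time_s: 15.0
tcp_pos: [0.619, 0.0991, 0.1315]
eef_rot: [179.9, -59.9, -93.4]
contact_force: [-0.9, -1.2, 0.4]
gripper_width: 0.0243
gripper_force: 0.0
kiln now mm [-188.     1.2   41.5] joints [ 44.3  41.9 -16.8  35.8 -84.5 -69.4]
rpy [179.9 -59.9 -93.4] F [-0.9 -1.2  0.4] w 0.024334870344754244 0.0
shift first cm [1.86 0.03 3.31] rotvec [-0.1  0.1  0.1] shift after turn cm [1.86 0.02 3.32]
top [ 213   82   88   52 3518] ((-90.37398529052734, 1.8354742527008057), 33.19194793701172) [-102.1    1.6   74.8]
wall 3931 [[-122.5, -27.5, 16.5], [-118.7, 1.5, 43.2], [-101.6, 30.1, 64.3]]
```

```bash
python3 -m crank '[[[0,0,0],[0.75,0,1.3],0.45],[[0,0,0],[0.75,0,1.3],0.45],[[0,0,0],[0.5,0,0.87],0.45],[[0,0,0],[0.5,0,0.87],0.45],[[0,0,0],[0.5,0,0.87],0.45],[[0,0,0],[0.5,0,0.87],0.45],[[0,0,0],[0.5,0,0.87],0.45],[[0,0,0],[0.5,0,0.87],0.45]]'
python3 -m crank '[[[0,0,0],[0.5,0,0.87],0.45],[[0,0,0],[0.5,0,0.87],0.45],[[0,0,0],[0.5,0,0.87],0.45],[[0,0,0],[0,0,0],0.45]]'
python3 to.py k 8 1 41 180 -60 -93.6;python3 wf.py
```

```text
time_s: 15.85
tcp_pos: [0.6152, 0.0111, 0.1327]
eef_rot: [-179.8, -59.9, -93.4]
contact_force: [0.6, 6.5, 3.3]
gripper_width: 0.0242
gripper_force: 2.8
time_s: 16.25
tcp_pos: [0.6125, -0.0203, 0.1325]
eef_rot: [-179.9, -60.0, -93.4]
contact_force: [1.5, 1.8, 0.1]
gripper_width: 0.0242
gripper_force: 0.8
kiln now mm [-68.5   2.2  42.5] joints [ 35.9  37.4 -28.2  43.5 -76.7 -70.8]
rpy [-179.9  -60.   -93.4] F [1.5 1.8 0.1] w 0.024169889173108472 0.802515661198413
shift first cm [3.69 0.15 6.7 ] rotvec [-0.3  0.   0.1] shift after turn cm [3.69 0.12 6.7 ]
top [ 200  110  105   68 5470] ((-12.859933853149414, 4.5454792976379395), 33.24216842651367) [-25.4   5.1  75.3]
wall 5344 [[-94.6, -24.8, 26.3], [-44.5, 4.0, 48.5], [-25.9, 32.9, 64.3]]
```

```bash
python3 -m crank '[[[0,0,0],[0.5,0,0.87],0.45],[[0,0,0],[0.5,0,0.87],0.45],[[0,0,0],[0.5,0,0.87],0.45],[[0,0,0],[0.5,0,0.87],0.45],[[0,0,0],[0.5,0,0.87],0.45],[[0,0,0],[0.5,0,0.87],0.45],[[0,0,0],[0,0,0],0.45]]'
python3 to.py k 11 1 41 180 -60 -93.6;python3 wf.py
```

```text
time_s: 17.0
tcp_pos: [0.608, -0.0814, 0.1317]
eef_rot: [179.9, -60.0, -93.3]
contact_force: [0.0, 1.1, -1.6]
gripper_width: 0.024
gripper_force: 0.9
kiln now mm [-7.2  1.6 41.7] joints [ 30.7  35.7 -33.   48.5 -73.2 -71.6]
rpy [179.9 -60.  -93.3] F [ 0.   1.1 -1.6] w 0.024021843922916147 0.8732237701769918
shift first cm [0.85 0.06 1.61] rotvec [-0.1 -0.   0.1] shift after turn cm [0.85 0.06 1.61]
top [ 202  110  105   68 5422] ((47.659759521484375, 3.1062440872192383), 33.00315856933594) [36.1  3.4 74.4]
wall 5381 [[-33.3, -25.7, 25.7], [16.4, 3.4, 47.9], [34.9, 31.6, 64.2]]
```

```bash
python3 -m crank '[[[0,0,0],[0.45,0,0.78],0.45],[[0,0,0],[0.45,0,0.78],0.45],[[0,0,0],[0,0,0],0.45],[[0,0,0],[0,0,0],0.45]]'
python3 to.py k -240 1 41 180 -60 -93.6;python3 wf.py
```

```text
time_s: 17.45
tcp_pos: [0.6077, -0.0978, 0.1317]
eef_rot: [180.0, -60.0, -93.3]
contact_force: [0.4, 1.0, -0.8]
gripper_width: 0.0242
gripper_force: 0.6
kiln now mm [ 9.2  2.3 41.7] joints [ 29.1  35.2 -34.2  50.1 -72.3 -71.8]
rpy [180.  -60.  -93.3] F [ 0.4  1.  -0.8] w 0.024225262937566907 0.5564333964139223
shift first cm [-1.251e+01  2.000e-02 -2.155e+01] rotvec [-0.2 -0.   0.1] shift after turn cm [-12.52   0.13 -21.55]
top [ 201  111  105   69 5439] ((62.925655364990234, 4.017429351806641), 32.803348541259766) [53.4  4.7 73.3]
wall 5261 [[-17.5, -25.0, 24.9], [32.5, 4.1, 47.8], [50.4, 32.3, 64.2]]
```

```bash
python3 -m crank '[[[0,0,0],[-1.5,0,-2.6],0.45],[[0,0,0],[-2,0,-3.46],1],[[0,0,0],[-2,0,-3.46],1],[[0,0,0],[-2,0,-3.46],1],[[0,0,0],[-2,0,-3.46],1],[[0,0,0],[-2,0,-3.46],1],[[0,0,0],[-1,0,-1.73],1],[[0,0,0],[0,4,0],1]]'
python3 -m crank '[[[0,0,0],[0,4,0],1],[[0,0,0],[0,0,0],1]]'
python3 to.py k -240 -80 -38 180 -60 -93.6;python3 wf.py
```

```text
time_s: 18.3
tcp_pos: [0.5844, 0.157, 0.1303]
eef_rot: [-179.9, -60.0, -93.4]
contact_force: [-0.7, 0.2, -0.7]
gripper_width: 0.0003
gripper_force: 0.0
time_s: 18.5
tcp_pos: [0.5391, 0.1569, 0.132]
eef_rot: [179.8, -60.1, -93.0]
contact_force: [1.0, 0.7, 0.4]
gripper_width: 0.0006
gripper_force: 0.0
kiln now mm [-240.8  -82.2   42. ] joints [ 53.2  40.1 -19.1  28.7 -86.7 -73.4]
rpy [179.8 -60.1 -93. ] F [1.  0.7 0.4] w 0.0006003592767109825 0.0
shift first cm [-6.9  -0.23  4.05] rotvec [-0.3 -0.1  0.3] shift after turn cm [-6.89 -0.22  4.07]
top [165  21  50  19 627] ((63.136878967285156, 4.468085289001465), 33.3175163269043) [51.3  4.  73.6]
wall 1860 [[30.9, -27.1, 16.1], [35.6, -2.2, 42.0], [59.5, 31.2, 64.0]]
```

```bash
python3 -m crank '[[[0,0,0],[1.1,0,1.95],1],[[0,0,0],[1.1,0,1.95],1],[[0,0,0],[0,0,0],1],[[0,0,0],[-2.3,0,1.33],1],[[0,0,0],[-2.3,0,1.33],1],[[0,0,0],[-2.3,0,1.33],1],[[0,0,0],[0,0,0],1]]'
python3 to.py k -152 -80 -38 180 -60 -93.6
```

```text
time_s: 19.25
tcp_pos: [0.5394, 0.1108, 0.0492]
eef_rot: [179.7, -60.2, -93.1]
contact_force: [-0.2, -1.1, 0.8]
gripper_width: 0.0006
gripper_force: 0.0
kiln now mm [-194.7  -78.9  -40.8] joints [ 50.3  44.8 -25.3  31.8 -76.8 -77.8]
rpy [179.7 -60.2 -93.1] F [-0.2 -1.1  0.8] w 0.000580424430730532 0.0
shift first cm [2.37 0.12 3.57] rotvec [-0.1 -0.2  0.3] shift after turn cm [2.38 0.11 3.56]
```

```bash
python3 -m crank '[[[0,0,0],[1.07,0,1.86],1],[[0,0,0],[1.07,0,1.86],1],[[0,0,0],[0,0,0],1],[[0,0,0],[1.3,0,-0.75],1],[[0,0,0],[1.3,0,-0.75],1],[[0,0,0],[0,0,0],1]]'
python3 to.py k -144 -80 50 180 -60 -93.6
```

```text
time_s: 19.85
tcp_pos: [0.5383, 0.0702, 0.0838]
eef_rot: [-179.7, -59.9, -93.5]
contact_force: [-0.1, 0.3, 0.4]
gripper_width: 0.0005
gripper_force: 0.0
kiln now mm [-154.2  -77.5   -6.2] joints [ 47.7  40.2 -29.4  34.1 -76.3 -77.1]
rpy [-179.7  -59.9  -93.5] F [-0.1  0.3  0.4] w 0.00045253947344095285 8.778641313877955e-08
shift first cm [ 5.37  0.24 -1.94] rotvec [-0.3  0.1  0. ] shift after turn cm [ 5.38  0.25 -1.93]
```

```bash
cat > door.py <<'E'
from plant import r
from h import *
from to import o,X,Y
from scipy.spatial.transform import Rotation as R
s=r.get_state()
A=np.eye(4);A[:3,:3]=R.from_euler("xyz",s["eef_rot"],degrees=True).as_matrix();A[:3,3]=s["tcp_pos"]
for n in("wrist","side","scene"):
    c=r.capture(n);T=A@c["hand_eye"] if n=="wrist" else c["world_from_camera"]
    P=cloud(c,T)-o;k=(np.stack([P@X,P@Y,P[...,2]],-1)*1000)[c["range_z"]>.15]
    m=(abs(k[:,1])<108)&(k[:,0]<-20)&(k[:,0]>-165)&(k[:,2]>-15)&(k[:,2]<165);q=k[m]
    if len(q)<30: print(n,"none");continue
    el=np.degrees(np.arctan2(q[:,2],-q[:,0]));h,b=np.histogram(el,36,(-5,175))
    print(n,len(q),[(int(b[i]),int(h[i])) for i in np.argsort(-h)[:4]])
E
python3 door.py
```

```text
wrist 17833 [(5, 17700), (0, 84), (-5, 47), (10, 0)]
side 542 [(5, 369), (10, 143), (0, 24), (-5, 4)]
scene 1683 [(5, 1348), (10, 185), (0, 112), (-5, 17)]
```

```bash
python3 -m crank '[[[0,0,0],[1.4,0,-0.5],1],[[0,0,0],[1.4,0,-0.5],1],[[0,0,0],[1.3,0,-0.5],1],[[0,0,0],[1.3,0,-0.4],1],[[0,0,0],[1.1,0,0.1],1],[[0,0,0],[1.1,0,0.15],1],[[0,0,0],[1.1,0,0.15],1],[[0,0,0],[0,0,0],1]]'
python3 to.py k -105 -80 91 180 -60 -93.6; python3 door.py
```

```text
time_s: 20.8
tcp_pos: [0.5371, 0.0398, 0.1663]
eef_rot: [-179.6, -59.8, -93.5]
contact_force: [1.1, 7.6, -0.9]
gripper_width: 0.0005
gripper_force: 2.9
kiln now mm [-123.8  -76.8   76.3] joints [ 45.8  32.5 -30.4  35.1 -81.4 -72.6]
rpy [-179.6  -59.8  -93.5] F [ 1.1  7.6 -0.9] w 0.0005394301268528658 2.9234998325591732
shift first cm [2.21 0.33 0.88] rotvec [-0.5  0.2  0. ] shift after turn cm [2.21 0.32 0.89]
wrist 146 [(35, 72), (20, 30), (25, 24), (30, 20)]
side 675 [(40, 415), (45, 141), (35, 109), (30, 8)]
scene 2433 [(40, 1489), (45, 505), (35, 231), (30, 167)]
```

```bash
python3 -m crank '[[[0,0,0],[1.1,0,0.45],1],[[0,0,0],[1.1,0,0.45],1],[[0,0,0],[0,0,0],1],[[0,0,0],[-1,0,-1.73],1],[[0,0,0],[-2,0,-3.46],1],[[0,0,0],[-2,0,-3.46],1],[[0,0,0],[0,0,0],1]]'
python3 door.py; python3 to.py k -205 0 45 180 -60 -93.6
```

```text
time_s: 21.65
tcp_pos: [0.5418, 0.1233, 0.1803]
eef_rot: [-179.7, -60.0, -93.3]
contact_force: [1.1, -0.0, -0.0]
gripper_width: 0.0004
gripper_force: 0.0
wrist 19265 [(45, 8008), (50, 3459), (40, 2369), (25, 1872)]
side 455 [(50, 195), (55, 70), (25, 59), (30, 56)]
scene 1851 [(55, 1063), (50, 588), (25, 71), (30, 48)]
kiln now mm [-202.8  -78.8   89.7] joints [ 50.9  35.2 -21.7  30.5 -88.1 -71.3]
rpy [180.  -60.1 -93.3] F [-0.6 -0.8 -1.2] w 0.0005070289383572108 0.0
shift first cm [-3.96 -7.88  2.07] rotvec [-0.2 -0.1  0.2] shift after turn cm [-3.98 -7.88  2.05]
```

```bash
python3 -m crank '[[[0,0,0],[-1.4,-2.6,0.8],1],[[0,0,0],[-1.4,-2.6,0.8],1],[[0,0,0],[-1.4,-2.7,0.8],1],[[0,0,0],[0,0,0],1],[[0,0,0],[1,0,1.73],1],[[0,0,0],[1,0,1.73],1],[[0,0,0],[0,0,0],1]]'
python3 to.py k -160 0 65 180 -60 -93.6
python3 wf.py wrist4
```

```text
time_s: 22.5
tcp_pos: [0.6154, 0.0715, 0.1315]
eef_rot: [179.8, -60.1, -93.4]
contact_force: [0.2, 0.8, 0.5]
gripper_width: 0.0007
gripper_force: 0.0
kiln now mm [-160.3   -0.7   41.5] joints [ 42.7  40.8 -19.7  37.2 -82.8 -69.9]
rpy [179.8 -60.1 -93.4] F [0.2 0.8 0.5] w 0.0007332605925277864 0.0
shift first cm [ 2.05 -0.06 -1.15] rotvec [-0.  -0.1  0.1] shift after turn cm [ 2.05 -0.07 -1.15]
top [ 169  151  177   28 3483] ((-137.6410675048828, -0.2744121551513672), 45.91956329345703) [-141.9    0.2   77.8]
wall 3883 [[-144.1, -56.0, 15.8], [-51.8, -0.6, 43.3], [-31.8, 63.7, 64.1]]
```

View pics/wrist4.png

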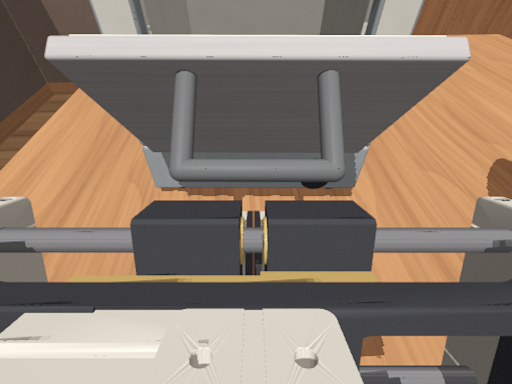

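The wrist view shows the half-raised door from outside, with the bar spanning columns 175–342 at row 170, centred over the closed fingers. I'll lift the bar on the fingers and push it shut.

```bash
python3 -m crank '[[[0,0,0],[1,0,-0.57],1],[[0,0,0],[1.05,0,-0.57],1],[[0,0,0],[1.4,0,0],1],[[0,0,0],[1.37,0,0.16],1],[[0,0,0],[1.37,0,0.17],1],[[0,0,0],[1.33,0,0.4],1],[[0,0,0],[1.33,0,0.4],1],[[0,0,0],[0,0,0],1]]'
python3 to.py k -93 0 132 180 -60 -93.6; python3 door.py
```

```text
time_s: 23.35
tcp_pos: [0.6151, 0.0317, 0.2092]
eef_rot: [-179.6, -59.8, -93.6]
contact_force: [0.5, -0.1, 0.8]
gripper_width: 0.0003
gripper_force: 0.0
kiln now mm [-120.5    1.5  119.2] joints [ 40.   33.9 -21.2  39.2 -85.7 -65.5]
rpy [-179.6  -59.8  -93.6] F [ 0.5 -0.1  0.8] w 0.0003322976566014023 0.0
shift first cm [2.49 0.16 1.74] rotvec [-0.4  0.2  0. ] shift after turn cm [2.49 0.15 1.75]
wrist 25593 [(70, 14528), (65, 5146), (75, 2270), (50, 1605)]
side 353 [(70, 155), (75, 68), (65, 46), (50, 26)]
scene 1522 [(75, 552), (45, 276), (40, 202), (80, 147)]
```

```bash
python3 -m crank '[[[0,0,0],[0.85,0,0.58],1],[[0,0,0],[0.85,0,0.58],1],[[0,0,0],[0.85,0,0.6],1],[[0,0,0],[0.3,0,0.5],1],[[0,0,0],[0,0,0],1]]'
python3 to.py k -85 0 133 180 -60 -93.6; python3 door.py
```

```text
time_s: 24.0
tcp_pos: [0.6129, -0.0022, 0.2198]
eef_rot: [-180.0, -59.9, -93.3]
contact_force: [2.8, 2.9, -3.3]
gripper_width: 0.0006
gripper_force: 2.3
kiln now mm [-86.6   1.5 129.8] joints [ 37.6  32.  -23.7  41.1 -84.5 -64.7]
rpy [-180.   -59.9  -93.3] F [ 2.8  2.9 -3.3] w 0.0005980401447757593 2.301285859721247
shift first cm [ 0.36  0.15 -0.02] rotvec [-0.3  0.1  0.2] shift after turn cm [ 0.36  0.15 -0.02]
wrist 1910 [(65, 664), (70, 576), (75, 467), (80, 163)]
side 85 [(60, 27), (65, 17), (75, 17), (70, 15)]
scene 938 [(50, 194), (55, 162), (60, 145), (40, 138)]
```

```bash
python3 -m crank '[[[0,0,0],[0.4,0,0.25],1],[[0,0,0],[0.3,0,0.2],1],[[0,0,0],[0,0,0],1]]'
python3 to.py k -85 0 133; python3 - <<'E'
from plant import r
from h import *
from to import o,X,Y
from scipy.spatial.transform import Rotation as R
s=r.get_state();A=np.eye(4);A[:3,:3]=R.from_euler("xyz",s["eef_rot"],degrees=True).as_matrix();A[:3,3]=s["tcp_pos"]
c=r.capture("wrist");P=cloud(c,A@c["hand_eye"])-o;k=(np.stack([P@X,P@Y,P[...,2]],-1)*1000)[c["range_z"]>.12]
m=(abs(k[:,1])>62)&(abs(k[:,1])<105)&(k[:,0]<-8)&(k[:,0]>-40)&(k[:,2]>20)&(k[:,2]<150);q=k[m]
p=np.polyfit(q[:,2],q[:,0],1);print(len(q),"tilt deg",np.degrees(np.arctan(-p[0])),"x at hinge,edge",p[1],np.polyval(p,150))
E
```

```text
time_s: 24.45
tcp_pos: [0.6138, -0.0037, 0.2198]
eef_rot: [-179.8, -59.3, -93.0]
contact_force: [-5.5, 35.1, -18.5]
gripper_width: 0.0004
gripper_force: 17.0
kiln now mm [-85.1   2.4 129.8] joints [ 37.4  31.6 -24.   41.3 -83.8 -64.4]
rpy [-179.8  -59.3  -93. ] F [ -5.5  35.1 -18.5] w 0.0004004289537170121 17.03123241662979
shift first cm [ 0.28  0.24 -0.15] rotvec [0. 0. 0.] shift after turn cm [ 0.28  0.24 -0.15]
7423 tilt deg -0.007346937842386083 x at hinge,edge -16.54329818136178 -16.52406394296301
```

```bash
python3 -m crank '[[[0,0,0],[-0.8,0,-0.2],1],[[0,0,0],[-1.2,0,-1],1],[[0,0,0],[-1.5,0,-2.6],1],[[0,0,0],[-1.5,0,-2.6],1],[[0,0,0],[-1.5,0,-2.6],1],[[0,0,0],[-1,0,-2],1],[[0,0,0],[0,0,0],1],[[0,0,0],[0,0,0],1]]'
python3 to.py k -85 0 133; python3 - <<'E'
from plant import r
from h import *
from to import o,X,Y
from scipy.spatial.transform import Rotation as R
s=r.get_state();A=np.eye(4);A[:3,:3]=R.from_euler("xyz",s["eef_rot"],degrees=True).as_matrix();A[:3,3]=s["tcp_pos"]
c=r.capture("wrist");P=cloud(c,A@c["hand_eye"])-o;k=(np.stack([P@X,P@Y,P[...,2]],-1)*1000)[c["range_z"]>.12]
m=(abs(k[:,1])>62)&(abs(k[:,1])<105)&(k[:,0]<-8)&(k[:,0]>-40)&(k[:,2]>20)&(k[:,2]<150);q=k[m]
p=np.polyfit(q[:,2],q[:,0],1);print(len(q),"tilt deg",np.degrees(np.arctan(-p[0])),"x at hinge,edge",p[1],np.polyval(p,150))
for n,ref in(("side","side0.npz"),("scene","scene0.npz")):
    c=r.capture(n);c0=np.load(ref);P,Q=cloud(c),cloud(c0)
    for nm,x,y,h in(("jar",.577,.297,.085),("brick",.467,.481,.05),("bowl",.54,-.5,.05)):
        f=lambda P:P[(abs(P[...,2]-h)<.008)&(np.hypot(P[...,0]-x,P[...,1]-y)<.1)]
        a,b=f(P),f(Q);print(n,nm,len(a),len(b),np.median(a,0).round(3) if len(a) else None,np.median(b,0).round(3) if len(b) else None)
E
```

```text
time_s: 25.3
tcp_pos: [0.6193, 0.1226, 0.2141]
eef_rot: [179.9, -60.1, -93.2]
contact_force: [0.1, -1.2, 1.0]
gripper_width: 0.0009
gripper_force: 0.0
kiln now mm [-2.116e+02  1.000e-01  1.241e+02] joints [ 45.8  37.8 -12.   34.6 -92.4 -64.9]
rpy [179.9 -60.1 -93.2] F [ 0.1 -1.2  1. ] w 0.0008772545652670422 0.0
shift first cm [ 7.08  0.07 10.53] rotvec [0. 0. 0.] shift after turn cm [ 7.08  0.07 10.53]
7475 tilt deg 0.038558529655614855 x at hinge,edge -16.46972379048106 -16.57066980030306
side jar 0 367 None [0.576 0.3   0.086]
side brick 1018 1016 [0.465 0.484 0.051] [0.465 0.484 0.051]
side bowl 158 174 [ 0.524 -0.519  0.051] [ 0.523 -0.521  0.05 ]
scene jar 96 222 [0.582 0.279 0.083] [0.579 0.294 0.083]
scene brick 66 372 [0.511 0.502 0.048] [0.471 0.476 0.048]
scene bowl 361 379 [ 0.501 -0.493  0.051] [ 0.503 -0.49   0.051]
```

```bash
python3 -c "
from plant import r
print(r.close_job())"
```

```text
the job is handed in; nothing more can be done
None
```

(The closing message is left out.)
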